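# Hang a bearing plate in the parts washer

## Robot

A 6-joint arm with a two-finger parallel gripper is mounted at the origin on the work surface. World frame = base frame: x ahead of the robot, y to its left, z up, the work surface at z = 0. Lengths are in m, angles in degrees, forces in N, time in s.
With the tool pointing down it reaches from about 0.325 to 0.775 m from the base axis. Payload 5.5 kg.
Tool frame: the origin (TCP) lies at the centre of the arm's flange, where the gripper is bolted on; the fingertips stand 182 mm ahead of it and the grasp point (between the pads) lies 163 mm ahead of it; z points along the fingers, y is the line along which they close (so a half turn about z gives the same grasp; the last joint's range is limited). The gripper opens to 88 mm and grips with 3 to 60 N. Pads are 20 mm wide; open, the fingers measure 115 mm over their backs; the gripper's body (75 mm by 178 mm) begins 61 mm behind the grasp point.
Start: joints at [66.423, 5.22, 70.514, -0, 104.267, -3.249], TCP at [0.208, 0.563, 0.405] pointing down, gripper open.
Joint ranges: [-164.24, 164.24], [-49.07, 125.15], [9.68, 141.18], [-86.29, 266.29], [3.28, 154.24], [-151.56, 151.56]. Speed limits (degrees/s): [147.25, 147.25, 172.46, 180, 180, 180].

## Interface

Orientations are given as [roll, pitch, yaw] about the fixed x, y, z axes, in that order (R = Rz(yaw) Ry(pitch) Rx(roll)).
In Python, from station import r gives the robot as it stands. The module is installed in compiled form; this text tells all that it offers. Calls block until the motion is done:
- r.reach(position, orientation): joint-space move of the TCP to a pose.
- r.servo_line(position, rotation=None, speed=0.15): straight line of the TCP; rotation=None keeps the orientation; speed is the mean speed in m/s.
- r.move_joints(angles): joint-space move.
- r.let_go() and r.grab(squeeze=None): open the fingers fully, or close them until they stop; squeeze is the grip in N (None keeps the last).
- r.wait(seconds).
- r.inverse_kinematics(position, orientation): joint angles nearest the present ones, or None.
- r.sense(): the state.
- r.snapshot(name): name is "scene" or "top"; returns a dict with "frame" (400x640x3 uint8, red, green, blue), "fx", "fy", "cx", "cy" (pixels), "R" (3x3) and "t" (3): a world point X has camera coordinates R X + t. Camera axes: x right, y down, z forward; pixel columns grow to the right and rows downward; lengths in m; the calibration is good to about 2 mm. A picture is of the moment at which its call begins. There is no depth.
A pose or a line that the arm cannot do raises r.IKError and nothing moves.
- r.hand_in(): hands the job in; it is judged then, once.
The state is a dict: "clock": time; "joints": joint angles; "joint_vel": joint speeds; "joint_torque": joint torques, N m; "tcp_pos": TCP position; "orientation": TCP orientation; "contact_force": force on the tool from outside, world axes, zero at the start; "torque": the same for the moment, N m; "opening": finger opening in m; "gripper_force": force on a finger pad.
Only numpy, scipy, OpenCV 4.12 (cv2) and the standard library are available. Lean on these libraries where they do the work, as an engineer would, in place of code of your own. Each camera call takes 0.05 s, during which the arm holds its last target. There are 200 camera calls.

## Task

Load the bearing plate into the parts washer: slide the yellow safety catch aside, press the red release button so that the carriage runs out, and hang the plate from the carriage's hook by the hole that makes it hang level. Then push the carriage back in until it latches shut with the plate still hanging level inside, and do not knock the other parts and tools about.

Things in the scene. Friction and masses are not known exactly. Their poses are not given: they have to be found in the camera images.
- washer: fixed blue parts-wash cabinet, 220 mm (its x) by 310 (its y), 210 high, windows in roof and +x wall, a grey pump box and motor behind it (to y = 410, 259 high). Origin on the bench under the middle of its loading mouth, which faces its -y (the robot's right); the cabinet lies to +y. Carriage, button and catch share its axes.
- catch (a joint): how far the yellow safety catch is slid, m: 0 = over the button (starts up to 0.01), 0.065 = its stop; the button is clear from 0.05. It slides along the washer's +x on two 6 mm high rails on the roof and stays where left; friction about 2.5 N.
- catch_ridge (a point): middle of the top of the catch's upright ridge. The catch is a hood 64 mm (x) by 62 mm (y), its flat top 240 mm above the bench; the ridge across its middle is 12 mm thick in x, 48 mm long in y, 22 mm high (top 262 mm above the bench). Push on the ridge's -x side, towards the washer's +x.
- button (a joint): how far the red release button is pressed, m: 0 = up, 0.013 = fully down (straight down); it lets go of the carriage from about 0.010 and springs back. 2.4 N to start, 6.5 N fully down. It dips and rises again by itself as the carriage latches.
- button_top (a point): middle of the top of the round red release button, 36 mm across, its top 230 mm above the bench when up and 217 mm when fully down, on the roof under the catch (30 mm to the washer's -x and 36 mm to its +y of the washer origin).
- carriage (a joint): how far the hanger carriage has run out along the washer's -y, m: 0 = shut and latched, 0.25 = fully out at its stop. A spring drives it out (6 N shut, 3 N out; takes about 1.5 s). Pushing it in at up to 0.1 m/s takes under 20 N; it latches by itself when pushed fully home against its stop at 0.
- panel_push (a point): on the outer (-y) face of the carriage's front panel, midway across, 160 mm above the bench, on the face of the black push pad (55 mm to -x and 95 mm to +x of this point, 125 to 175 mm above the bench). The panel is 212 mm wide, top 204 mm above the bench. Shut, this point is 20 mm outside the mouth.
- hook_seat (a point): where the plate should hang, on the axis of the carriage's hook, 144 mm above the bench; axes as the washer's. The hook is an 8 mm pin pointing to -x and rising 1 in 5: its end is 26 mm to -x, 4 mm higher. A 22 mm wide shoulder on it is 16 mm to +x; its post is 38 mm to +x, 152 mm high. Below is a drip tray, rim 54 mm high. Carriage out, this point is 110 mm outside the mouth.
- plate: loose aluminium bearing plate, 0.4 kg, 150 mm long (y), 92 high (z), 5 thick (x), origin mid bottom edge. Dark steel housing 38 mm across, 13 mm proud of mid-plane on both faces, at y = +38, z = 34; window near the other end. Balance point in mid-plane at y = +24, z = 39. Four 17 mm holes in a row at z = 70; either face may look to the post. Stands in the rack, top edge 108 mm above the bench.
- hole_a (a point): centre of the hole at y = -44 mm of the plate, 70 mm above its bottom edge (farthest from the housing).
- hole_b (a point): centre of the hole at y = -10 mm of the plate, 70 mm above its bottom edge.
- hole_c (a point): centre of the hole at y = +24 mm of the plate, 70 mm above its bottom edge.
- hole_d (a point): centre of the hole at y = +58 mm of the plate, 70 mm above its bottom edge.
- rack: fixed stand for the plate, same axes: wooden base 85 mm (x) by 170 (y), 16 high, with four upright wires (tops 68 mm above the bench, 69 mm to either side in y) that guide the plate's ends with 1.5 mm play; the plate lifts straight up out of it.
- gear_tray: fixed blue tray of gears, 100 by 140 mm, 35 mm high; a bystander that may stand in either of two places with the rack.
- gear_cluster: two steel gears on an upright shaft, 76 mm across, 72 mm tall, loose; a bystander to be left alone
- sprocket: flat toothed steel disc, 104 mm across, 8 mm thick, loose; a bystander
- spanner: 190 mm combination spanner lying on the white paper, loose; a bystander
- oil_can: green-labelled can, 64 mm across, 150 mm tall, loose; a bystander
- screwdriver: 200 mm red-handled screwdriver lying on the bench, loose; a bystander
- mallet: 280 mm hammer lying on the bench, loose; a bystander
Mind the look-alikes: they are no part of the job. There is more than one size of the plate; the one meant has the size given above.

How it is judged (in metres and radians):
On the way, in this order (a step that is already met when the one before it is completed fails the run):
1. the yellow safety catch is slid aside, clear of the button (value of joint catch above 0.05 m), for 0.1 s.
2. the release button has been pressed and the carriage has run out (value of joint carriage above 0.23 m), for 0.2 s.
3. the plate hangs level on the hook by the balancing hole, let go of, carriage still out (x of hole_c in the frame of hook_seat between -0.024 and 0.02 m and y of hole_c in the frame of hook_seat between -0.007 and 0.007 m and z of hole_c in the frame of hook_seat between -0.012 and 0.003 m and angle between plate's own z axis and vertical below 0.12 rad and contact force between the fingers and plate below 0.1 N and value of joint carriage above 0.2 m), for 0.3 s.
At the end, for the whole second after the job is handed in: The carriage is latched shut (within 6 mm, button up again) and the plate hangs at rest and level (within 0.12 rad) from the hook by hole_c, between the hook's shoulder and its end (hole within 7 mm of the pin sideways) (value of joint carriage below 0.006 m and value of joint button below 0.003 m and x of hole_c in the frame of hook_seat between -0.024 and 0.02 m and y of hole_c in the frame of hook_seat between -0.007 and 0.007 m and z of hole_c in the frame of hook_seat between -0.012 and 0.003 m and angle between plate's own z axis and vertical below 0.12 rad and linear speed of plate below 0.03 m/s); the robot touches nothing.
It fails at once if a loose bystander is moved by more than 40 mm (distance of any of gear_cluster, sprocket, spanner, oil_can, screwdriver, mallet from where it was at the start of the episode above 0.04 m).
It also fails if it takes over 72 s, if anything falls off the work surface, if the arm or the gripper's body presses on something with over 40 N, if the wrist force passes 120 N, or if a joint passes its speed limit or range.

## Working session

There is one attempt and no reset: what is moved stays moved. The work goes in short steps, each a Python script; the robot and the scene stay as the last script left them, time stands still between calls to the robot, and variables do not carry over. Pictures are saved under pics/ and viewed, at most 11 in all, crops included, and the job is handed in when it is done.

```bash
mkdir -p pics
cat > h.py <<'E'
import numpy as np, cv2, pickle
from station import r
def snap(name, tag):
    s=r.snapshot(name); pickle.dump(s,open(f'pics/{tag}.pkl','wb'))
    cv2.imwrite(f'pics/{tag}.png',s['frame'][:,:,::-1]); return s
def load(tag): return pickle.load(open(f'pics/{tag}.pkl','rb'))
def proj(s,X):
    c=np.asarray(s['R'])@np.asarray(X,float)+np.asarray(s['t']); return np.array([s['fx']*c[0]/c[2]+s['cx'],s['fy']*c[1]/c[2]+s['cy']])
def atz(s,u,v,z):
    R=np.asarray(s['R']);C=-R.T@np.asarray(s['t']);d=R.T@np.array([(u-s['cx'])/s['fx'],(v-s['cy'])/s['fy'],1]);return C+d*(z-C[2])/d[2]
E
python3 - <<'E'
from h import *
for n in('scene','top'):
    s=snap(n,n+'0'); R=np.array(s['R']);print(n,s['fx'],s['cx'],s['cy'],-R.T@s['t'],R.round(2).tolist())
a=cv2.imread('pics/scene0.png');b=cv2.imread('pics/top0.png')
print(r.sense()['clock'])
E
```

```text
scene 464.7734590512289 328.7141476475321 204.49043552154774 [ 1.27840798 -1.00543462  0.95072128] [[0.71, 0.71, -0.01], [0.38, -0.4, -0.84], [-0.6, 0.58, -0.55]]
top 363.94789855250644 311.57522974491826 200.34722949906507 [ 0.32130849 -0.15496347  1.34107361] [[0.01, -1.0, 0.02], [-0.99, -0.01, -0.11], [0.11, -0.02, -0.99]]
0.1
```

View pics/scene0.png

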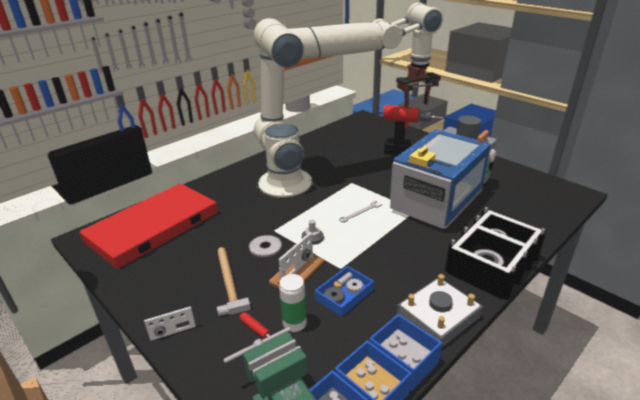

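View pics/top0.png

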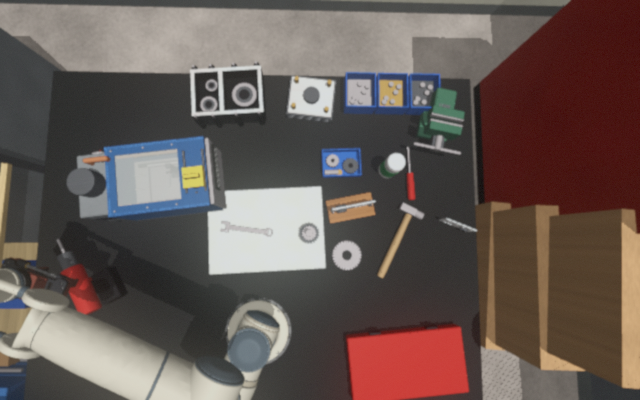

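The scene shows the cabinet at about (445,175), with the yellow catch at (424,155). A plate stands in the wooden rack at (297,255). A second plate stands loose at (170,322), which is a look-alike. In the top view the washer is at (160,178), the catch at (192,177) and the rack at (351,207). I'll enlarge these.

Run:
```python
from h import *
a=cv2.imread('pics/scene0.png');b=cv2.imread('pics/top0.png')
def c(i,x,y,w,h,k): return cv2.resize(i[y:y+h,x:x+w],(w*k,h*k),interpolation=cv2.INTER_CUBIC)
t1=c(b,165,130,80,60,5)[:300]; t1=c(b,165,130,65,100,6)[:, :390]  # 390x600
t2=c(b,318,185,68,50,6)[:300,:400]
t3=c(a,262,215,68,50,6)[:300,:400]
o=np.zeros((600,800,3),np.uint8);o[:, :390]=t1;o[:300,395:395+t2.shape[1]]=t2;o[300:,395:395+t3.shape[1]]=t3
cv2.imwrite('pics/crop1.png',o)
cv2.imwrite('pics/crop2.png',np.vstack([c(a,385,120,130,60,6),c(a,140,300,65,40,6)[:, :780].copy() if 0 else np.zeros((1,780,3),np.uint8)]))
```

```text
(no output)
```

View pics/crop1.png

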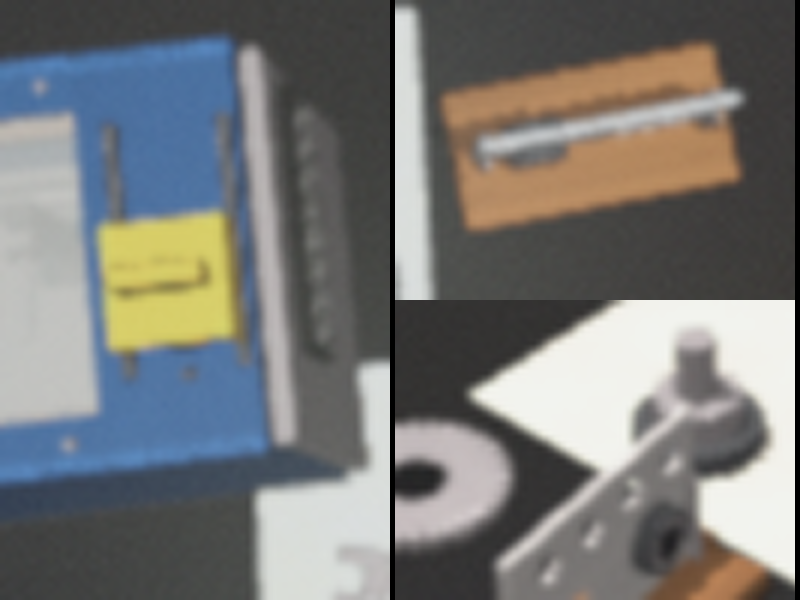

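Run:
```python
from h import *
s=load('top0')
W=lambda x,y,z:atz(s,165+x/6,130+y/6,z)
P=lambda x,y,z:atz(s,318+(x-395)/6,185+y/6,z)
def pr(n,a,b):print(n,a.round(4),b.round(4),'len',np.linalg.norm(a-b).round(4),'ang',np.degrees(np.arctan2(*(a-b)[1::-1])).round(2),'mid',((a+b)/2).round(4))
pr('roof front',W(232,38,.21),W(268,452,.21))
pr('panel outer',W(260,45,.204),W(296,441,.204))
pr('panel inner',W(239,48,.204),W(274,445,.204))
pr('catch y+ side',W(99,225,.24),W(107,352,.24))
pr('catch y- side',W(226,212,.24),W(238,340,.24))
pr('ridge top?',W(110,268,.262),W(208,262,.262))
pr('plate top',P(480,143,.108),P(742,98,.108))
pr('rack left',P(443,94,.016),P(468,231,.016))
pr('rack right',P(714,43,.016),P(740,181,.016))
```

```text
roof front [0.6468 0.1622 0.21  ] [0.4276 0.1348 0.21  ] len 0.2209 ang 7.13 mid [0.5372 0.1485 0.21  ]
panel outer [0.6449 0.149  0.204 ] [0.4341 0.1221 0.204 ] len 0.2126 ang 7.27 mid [0.5395 0.1356 0.204 ]
panel inner [0.6431 0.16   0.204 ] [0.4318 0.1334 0.204 ] len 0.213 ang 7.18 mid [0.5375 0.1467 0.204 ]
catch y+ side [0.5397 0.217  0.24  ] [0.4746 0.2099 0.24  ] len 0.0655 ang 6.21 mid [0.5072 0.2134 0.24  ]
catch y- side [0.5473 0.1532 0.24  ] [0.4815 0.1444 0.24  ] len 0.0663 ang 7.56 mid [0.5144 0.1488 0.24  ]
ridge top? [0.5137 0.2031 0.262 ] [0.5173 0.1549 0.262 ] len 0.0484 ang 94.32 mid [0.5155 0.179  0.262 ]
plate top [ 0.4296 -0.254   0.108 ] [ 0.4569 -0.4036  0.108 ] len 0.1521 ang 100.35 mid [ 0.4433 -0.3288  0.108 ]
rack left [ 0.4675 -0.2386  0.016 ] [ 0.384  -0.2542  0.016 ] len 0.0849 ang 10.53 mid [ 0.4258 -0.2464  0.016 ]
rack right [ 0.5009 -0.4053  0.016 ] [ 0.4161 -0.4204  0.016 ] len 0.0861 ang 10.1 mid [ 0.4585 -0.4128  0.016 ]
```

View pics/crop2.png

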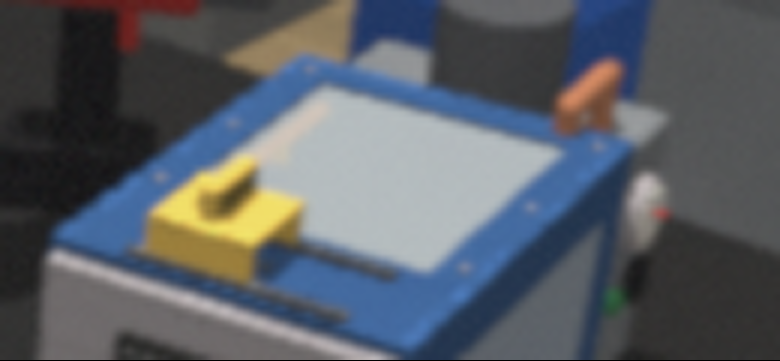

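The plate's top edge measures 152 mm, so the one in the rack at (351,207) is the one meant. The look-alike at (457,224) measures only about 125 mm. The plate's housing is at its left (+y) end, and the four holes are visible in the crop. The washer origin comes out at about (0.537, 0.148) with yaw 7.2°. The catch is at local (-22, 36) mm, which matches the description. Next I push the catch.

```bash
cat >> h.py <<'E'
WO=np.array([.537,.148]);WY=7.2
def wl(x,y,z):
    c,s=np.cos(np.radians(WY)),np.sin(np.radians(WY)); return [WO[0]+c*x-s*y,WO[1]+s*x+c*y,z]
def st(n=''):
    s=r.sense();print(n,'t',round(s['clock'],2),'F',np.round(s['contact_force'],1),'tcp',np.round(s['tcp_pos'],4),'op',round(s['opening'],4),'gf',round(s['gripper_force'],1))
E
python3 - <<'E'
from h import *
print(r.sense()['orientation'])
o=[180,0,WY]; T=.182
for q in (o,[180,0,100.3],[180,0,-79.7]):print(q,r.inverse_kinematics(wl(-.068,.036,T+.30),q), r.inverse_kinematics([.44,-.3,.4],q))
r.grab(10)
r.reach(wl(-.068,.036,T+.30),o)
r.servo_line(wl(-.062,.036,T+.247),speed=.15);st('down')
for x in(-.035,-.01,.006,.015):
    r.servo_line(wl(x,.036,T+.247),speed=.08);st(x)
r.servo_line(wl(.0,.036,T+.247),speed=.1)
r.servo_line(wl(-.03,.036,T+.30),speed=.15);st()
snap('scene','s1');snap('top','t1')
a=cv2.imread('pics/s1.png')[120:220,385:515];cv2.imwrite('pics/s1c.png',cv2.resize(a,None,fx=6,fy=6,interpolation=2))
E
```

```text
[-1.79902445e+02 -2.80169681e-03  1.59669865e+02]
[180, 0, 7.2] [ 1.67201844e+01 -8.85436233e+00  7.63771955e+01 -2.54444375e-14
  1.12477167e+02  9.95201844e+01] [-3.79474066e+01 -5.24156561e+00  8.14431822e+01 -2.54444375e-14
  1.03798383e+02  4.48525934e+01]
[180, 0, 100.3] [ 1.67201844e+01 -8.85436233e+00  7.63771955e+01 -2.54444375e-14
  1.12477167e+02  6.42018444e+00] [-37.94740656  -5.24156561  81.44318219   0.         103.79838342
 -48.24740656]
[180, 0, -79.7] None [-3.79474066e+01 -5.24156561e+00  8.14431822e+01 -2.54444375e-14
  1.03798383e+02  1.31752593e+02]
down t 3.67 F [-0.2  0.2 -0.1] tcp [0.4708 0.1763 0.4292] op 0.0001 gf 0.0
-0.035 t 4.15 F [-0.1 -0.1 -0.1] tcp [0.4979 0.1793 0.4295] op 0.0003 gf 0.0
-0.01 t 4.62 F [-0.2 -0.9 -0. ] tcp [0.5226 0.1825 0.4289] op 0.0006 gf 0.0
0.006 t 4.97 F [0.1 0.  0.2] tcp [0.5386 0.1845 0.4289] op 0.0006 gf 0.0
0.015 t 5.23 F [ 0.7 -0.5  0.2] tcp [0.5475 0.1856 0.4289] op 0.0002 gf 0.0
 t 6.09 F [0.1 0.3 0.2] tcp [0.503  0.18   0.4817] op 0.0005 gf 0.0
```

View pics/s1c.png

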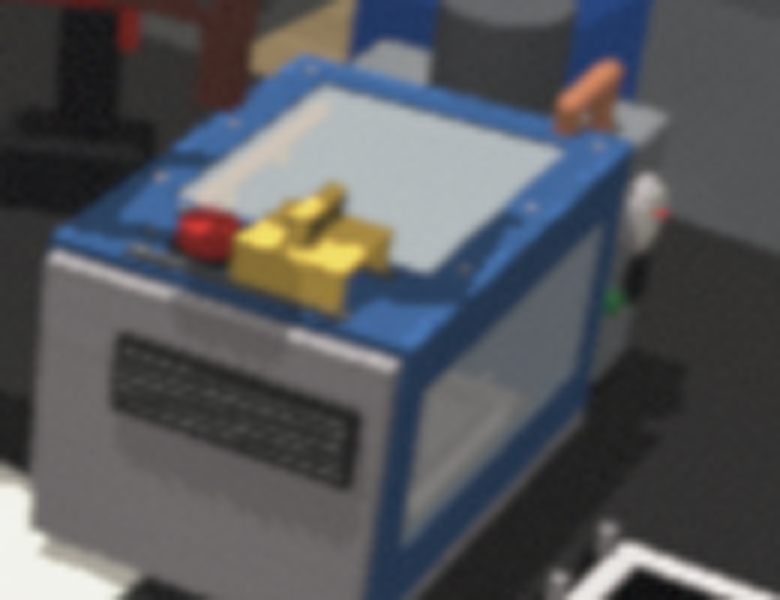

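The red button at crop (207,235) is now uncovered and the catch sits at about (310,245). I'll measure the catch's travel and press the button if it is past 0.05.

Run:
```python
from h import *
s=load('s1');S0=load('scene0')
def loc(p): 
    d=p[:2]-WO;c,n=np.cos(np.radians(WY)),np.sin(np.radians(WY));return np.round([c*d[0]+n*d[1],-n*d[0]+c*d[1]],4)
f=lambda s,x,y,z:loc(atz(s,385+x/6,120+y/6,z))
A=f(s,232,245,.24);B=f(s,346,284,.24);
print('now',A,B,'catch',A[0]+.062,B[0]-.002,'before',f(S0,150,212,.24),f(S0,258,247,.24))
T=.182;o=[180,0,WY]
if (A[0]+.062+B[0]-.002)/2>.053:
    r.servo_line(wl(-.032,.036,T+.24),speed=.15);st()
    for z in(.222,.2175):
        r.servo_line(wl(-.032,.036,T+z),speed=.04);st(z)
    r.servo_line(wl(-.032,.036,T+.26),speed=.15)
    r.servo_line(wl(-.1,.12,T+.30),speed=.3)
    r.wait(.6);st()
    snap('top','t2');snap('scene','s2')
    b=cv2.imread('pics/t2.png')[125:225,170:300];cv2.imwrite('pics/t2c.png',cv2.resize(b,None,fx=6,fy=6,interpolation=2))
```

```text
now [ 0.0068 -0.0045] [ 0.0754 -0.0079] catch 0.0688 0.07339999999999999 before [-0.0478  0.0032] [0.019  0.0017]
 t 6.74 F [-0.3 -0.5  0.2] tcp [0.5008 0.1797 0.4219] op 0.0005 gf 0.0
0.222 t 7.34 F [-0.7 -0.2  4.5] tcp [0.5007 0.1797 0.4043] op 0.0004 gf 2.1
0.2175 t 7.6 F [-1.  -1.1  5.9] tcp [0.5006 0.1797 0.4001] op 0.0005 gf 2.8
 t 9.17 F [-0.2 -0.4  0.9] tcp [0.4229 0.2544 0.482 ] op 0.0006 gf 0.0
```

View pics/t2c.png

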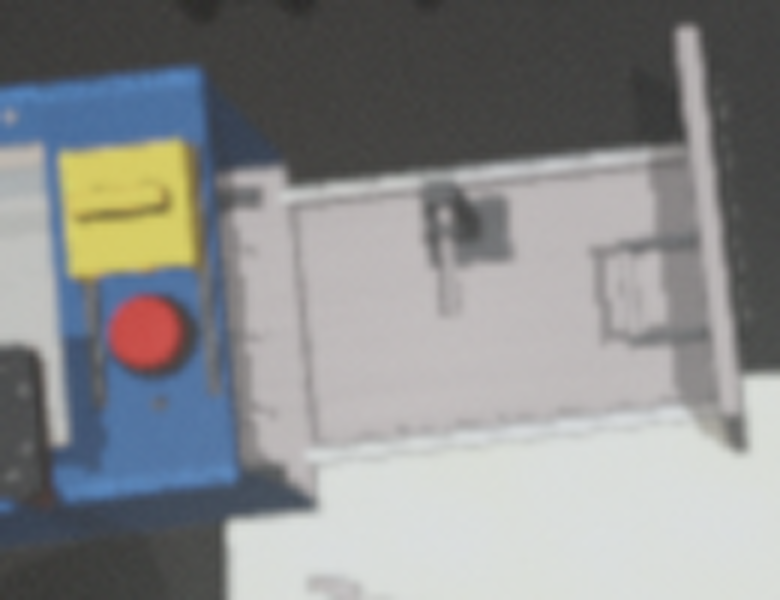

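The carriage is out. The red button is at (147,333), the pin runs from about (447,240) to its end at (449,312), and the front panel is at (710,225). I'll check the scale against the button and then compute the hook.

Run:
```python
from h import *
s=load('t2')
def loc(p): 
    d=p[:2]-WO;c,n=np.cos(np.radians(WY)),np.sin(np.radians(WY));return np.round([c*d[0]+n*d[1],-n*d[0]+c*d[1]],4)
f=lambda x,y,z:loc(atz(s,170+x/6,125+y/6,z))
print('button',f(147,333,.23),'roof',f(203,68,.21),f(238,480,.21))
print('pin tip',f(449,313,.148),'pin mid',f(447,270,.146),'shoulder edge',f(446,237,.143),'post',f(440,190,.152))
print('panel outer',f(697,28,.204),f(742,412,.204),'inner',f(677,28,.204),f(721,412,.204))
a=cv2.imread('pics/s2.png')[150:270,375:515];cv2.imwrite('pics/s2c.png',cv2.resize(a,(700,600),interpolation=2))
```

```text
button [-0.0311  0.0351] roof [ 1.107e-01 -1.000e-04] [-0.1092  0.0006]
pin tip [-0.0224 -0.1072] pin mid [ 0.0021 -0.1082] shoulder edge [ 0.0213 -0.109 ] post [ 0.046  -0.1096]
panel outer [ 0.1056 -0.2612] [-0.1028 -0.262 ] inner [ 0.1067 -0.2506] [-0.1016 -0.2511]
```

View pics/s2c.png

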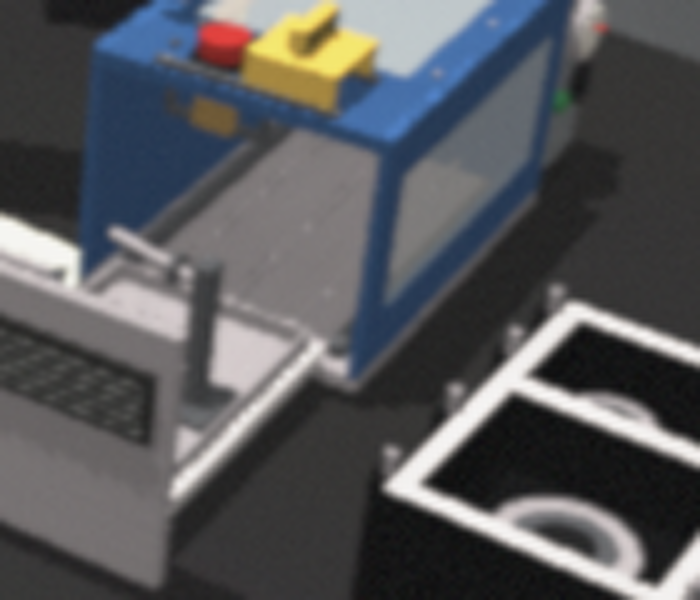

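The measured button at (-31,35) mm and panel agree with the description to 1–2 mm. The hook seat is at about local (4,-109) mm. A strike loop stands behind the panel on the inside, so I'll hang the plate turned half round, with its long end toward the mouth and away from that loop. Now I grasp the plate over hole_c with a shallow bite and carry it to a hover.

Run:
```python
from h import *
s=load('top0');print('can',atz(s,393,160,.15).round(3))
a=np.radians(10.3);g=np.array([.4428-np.sin(a)*.024,-.329+np.cos(a)*.024])
oi=[180,0,10.3-90];oh=[180,0,WY+90]
hov=wl(-.045,-.112,.53)
print(r.inverse_kinematics([*g,.283],oi),r.inverse_kinematics(hov,oh),r.inverse_kinematics(wl(0.01,-.109,.33),oh))
r.let_go()
r.reach([*g,.42],oi)
r.servo_line([*g,.283],speed=.12);st('at')
r.grab(40);st('grip')
r.servo_line([*g,.30],speed=.05);st('lift')
r.servo_line([*g,.53],speed=.2);st('up')
r.reach(hov,oh);r.wait(.3);st('hov')
snap('top','t3');snap('scene','s3')
A=cv2.resize(cv2.imread('pics/t3.png')[120:220,190:290],(390,390),interpolation=2)
B=cv2.resize(cv2.imread('pics/s3.png')[90:200,330:440],(400,400),interpolation=2)
o=np.zeros((400,795,3),np.uint8);o[:390,:390]=A;o[:,395:]=B;cv2.imwrite('pics/hov.png',o)
```

```text
can [ 0.592 -0.455  0.15 ]
[-3.85021547e+01 -4.32661970e+00  9.24332129e+01 -2.54444375e-14
  9.18934068e+01  1.31197845e+02] [-3.11977049e-01 -5.35851624e+00  6.81513598e+01 -2.54444375e-14
  1.17207156e+02 -7.51197705e+00] [ 0.72666669 -0.74687387 84.18321201  0.         96.56366187 -6.47333331]
at t 13.96 F [ 0.2 -0.8  0.5] tcp [ 0.4387 -0.3055  0.2841] op 0.0878 gf 0.0
grip t 15.2 F [0.7 0.1 0.1] tcp [ 0.4385 -0.3054  0.283 ] op 0.0042 gf 40.0
lift t 15.69 F [ 0.2  1.  -2.7] tcp [ 0.4385 -0.3055  0.3003] op 0.0046 gf 40.0
up t 16.99 F [-0.1  0.  -3.7] tcp [ 0.4387 -0.3055  0.5287] op 0.004 gf 40.0
hov t 19.37 F [-0.4  0.1 -3.4] tcp [0.5064 0.031  0.53  ] op 0.0046 gf 40.0
```

View pics/hov.png

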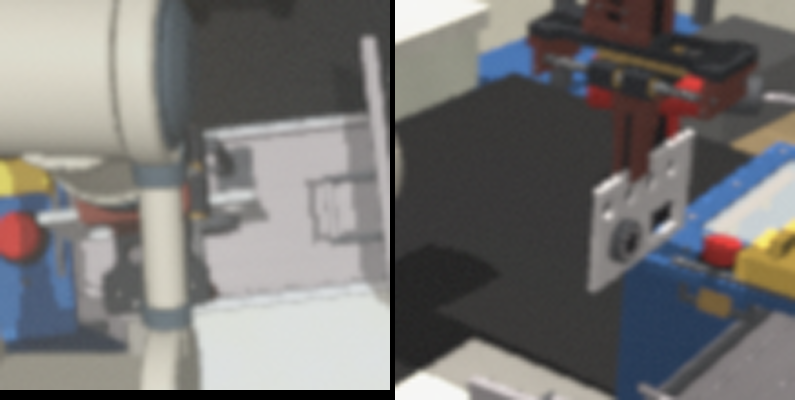

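The plate hangs level in the grip, with the housing toward the panel. Its top corners are at crop (593,190) and (690,130). I'll compare these with the predicted pose.

Run:
```python
from h import *
s=load('s3')
c=lambda y,z:[round(float(v),1) for v in (lambda p:((p[0]-330)/.275+395,(p[1]-90)/.275))(proj(s,wl(-.045,y,z)))]
print('exp left top',c(-.163,.355),'right top',c(-.013,.355),'left bottom',c(-.163,.263),'per 10mm y',c(-.153,.355),'hole d',c(-.146,.333),'hsg',c(-.126,.297))
s0=load('s2')
q=lambda x,y,z:[round(float(v)) for v in (lambda p:((p[0]-375)*5,(p[1]-150)*5))(proj(s0,wl(x,y,z)))]
print('s2 crop: pin tip',q(-.022,-.109,.148),'seat',q(.004,-.109,.144),'post top',q(.042,-.109,.152))
```

```text
exp left top [597.4, 187.6] right top [690.2, 126.4] left bottom [591.6, 287.8] per 10mm y [604.0, 183.2] hole d [607.1, 204.7] hsg [617.3, 235.0]
s2 crop: pin tip [112, 230] seat [146, 248] post top [200, 257]
```

The agreement is within about 2 mm, so I insert now.

Run:
```python
from h import *
Y=-.108
r.servo_line(wl(-.045,-.111,.36),speed=.15)
r.servo_line(wl(-.045,Y,.3425),speed=.06);st('low')
ok=True
f0=np.array(r.sense()['contact_force'])
for x in(-.032,-.022,-.012,-.003,.006):
    r.servo_line(wl(x,Y,.3425),speed=.04);st(x)
    if np.linalg.norm((np.array(r.sense()['contact_force'])-f0))>6: ok=False;print('stop');break
if ok:
    for z in(.3395,.3375,.3365):
        r.servo_line(wl(.006,Y,z),speed=.03);st(z)
snap('scene','s4')
a=cv2.imread('pics/s4.png')[120:240,360:500];cv2.imwrite('pics/s4c.png',cv2.resize(a,(700,600),interpolation=2))
```

```text
low t 21.2 F [-0.3 -0.2 -3.3] tcp [0.5058 0.0353 0.3418] op 0.0047 gf 40.0
-0.032 t 21.68 F [ 0.4  0.5 -3.3] tcp [0.519  0.0369 0.3424] op 0.0045 gf 40.0
-0.022 t 22.07 F [ 0.4 -0.1 -3.8] tcp [0.5289 0.0381 0.3424] op 0.0046 gf 40.0
-0.012 t 22.48 F [-0.6 -0.6 -3.6] tcp [0.5388 0.0394 0.3424] op 0.0044 gf 40.0
-0.003 t 22.85 F [ 0.2 -0.6 -2.9] tcp [0.5477 0.0405 0.3424] op 0.0043 gf 40.0
0.006 t 23.23 F [ 0.8  0.2 -3.6] tcp [0.5567 0.0416 0.3424] op 0.0044 gf 40.0
0.3395 t 23.48 F [ 0.4 -0.9 -3.6] tcp [0.5564 0.0416 0.3391] op 0.0047 gf 40.0
0.3375 t 23.73 F [ 0.1 -0.5 -3.5] tcp [0.5564 0.0416 0.3373] op 0.0049 gf 40.0
0.3365 t 23.98 F [-0.5 -0.8 -3.2] tcp [0.5565 0.0416 0.3365] op 0.0047 gf 40.0
```

View pics/s4c.png

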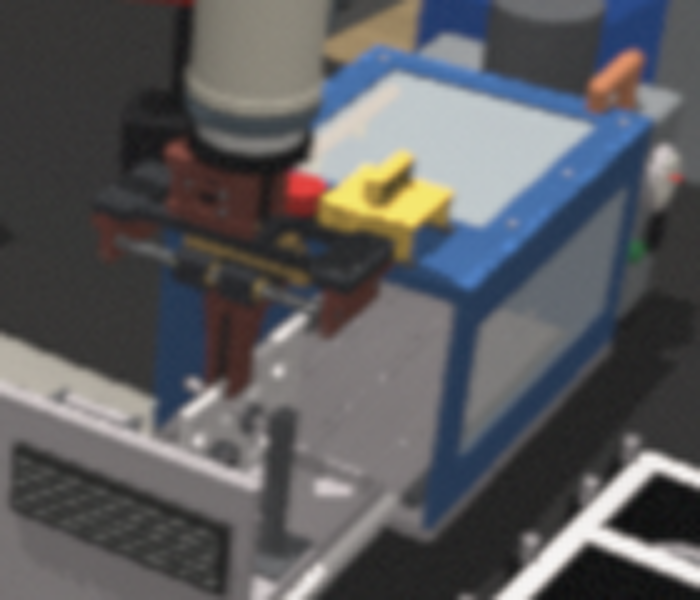

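The pin end at (193,383) shows beyond the plate's far side, and the shoulder at (250,415) is in front of it. The pin is through the hole, so I release and retract.

Run:
```python
from h import *
Y=-.108
r.servo_line(wl(.006,Y,.3358),speed=.03);st()
r.let_go();st('open')
r.servo_line(wl(.006,Y,.40),speed=.08)
r.servo_line(wl(-.02,Y-.05,.50),speed=.25)
r.reach(wl(-.15,-.30,.50),[180,0,WY+90]);r.wait(.5);st()
snap('scene','s5');snap('top','t5')
A=cv2.resize(cv2.imread('pics/t5.png')[120:220,200:300],(390,390),interpolation=2)
B=cv2.resize(cv2.imread('pics/s5.png')[165:245,370:450],(400,400),interpolation=2)
o=np.zeros((400,795,3),np.uint8);o[:390,:390]=A;o[:,395:]=B;cv2.imwrite('pics/hung.png',o)
# tilted push feasibility
from scipy.spatial.transform import Rotation as Ro
for tilt in(35,45,60):
  for sgn in(1,-1):
    p=np.radians(tilt);w=np.radians(WY);yh=np.array([-np.sin(w),np.cos(w),0]);xh=np.array([np.cos(w),np.sin(w),0])
    z=np.sin(p)*yh-np.array([0,0,np.cos(p)]);y=sgn*xh;x=np.cross(y,z);e=Ro.from_matrix(np.c_[x,y,z]).as_euler('xyz',degrees=True)
    for d in(-.32,-.02):
      q=r.inverse_kinematics(np.array(wl(.02,d,.155))-z*.182,e);print(tilt,sgn,d,e.round(1),None if q is None else np.round(q))
```

```text
t 24.27 F [ 0.5  0.3 -4. ] tcp [0.5565 0.0416 0.3358] op 0.0046 gf 40.0
open t 25.6 F [0.2 0.1 0.3] tcp [0.5565 0.0416 0.3358] op 0.0878 gf 0.0
 t 28.45 F [ 0.7 -0.7 -1. ] tcp [ 0.426  -0.1682  0.5   ] op 0.0881 gf 0.0
35 1 -0.32 [180.  -35.   97.2] [-33.  25.  61.  29. 116. -33.]
35 1 -0.02 [180.  -35.   97.2] [-10.   4.  85.  34. 101. -14.]
35 -1 -0.32 [180.   35.  -82.8] [-33.  25.  61.  29. 116. 147.]
35 -1 -0.02 [180.   35.  -82.8] None
45 1 -0.32 [180.  -45.   97.2] [-36.  30.  58.  37. 121. -32.]
45 1 -0.02 [180.  -45.   97.2] [-14.   7.  86.  42. 103. -18.]
45 -1 -0.32 [180.   45.  -82.8] [-36.  30.  58.  37. 121. 148.]
45 -1 -0.02 [180.   45.  -82.8] None
60 1 -0.32 [-180.   -60.    97.2] [-39.  39.  53.  49. 127. -30.]
60 1 -0.02 [-180.   -60.    97.2] [-19.  13.  86.  54. 107. -22.]
60 -1 -0.32 [180.   60.  -82.8] [-39.  39.  53.  49. 127. 150.]
60 -1 -0.02 [180.   60.  -82.8] None
```

View pics/hung.png

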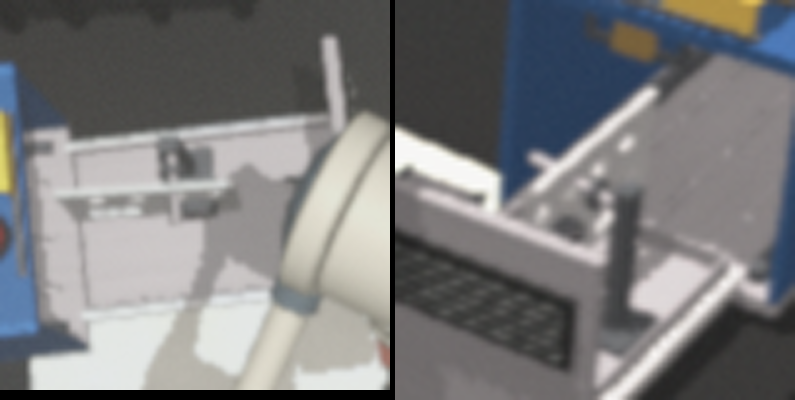

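The plate hangs level on the hook between the shoulder and the pin end, with its edge at crop (60–230,190) in the top view. I'll push the carriage in with closed fingers tilted 45°.

Run:
```python
from h import *
w=np.radians(WY);yh=np.array([-np.sin(w),np.cos(w),0]);z=.7071*yh-np.array([0,0,.7071]);e=[180,-45,97.2]
P=lambda y,h=.155,x=.02:np.array(wl(x,y,h))-z*.182
r.grab(10)
r.reach(P(-.33,.30),e)
r.servo_line(P(-.32),speed=.15);st('start')
r.servo_line(P(-.28),speed=.06)
r.servo_line(P(-.16),speed=.06);st()
r.servo_line(P(-.06),speed=.06);st()
for y in(-.04,-.032,-.029,-.027,-.025,-.023,-.021):
    r.servo_line(P(y),speed=.03);st(y)
    if np.linalg.norm(r.sense()['contact_force'])>25: break
r.wait(.3);st()
r.servo_line(P(-.10),speed=.06)
r.servo_line(P(-.18,.25),speed=.2);r.wait(.8);st('back')
snap('scene','s6');snap('top','t6')
A=cv2.resize(cv2.imread('pics/t6.png')[130:230,165:265],(390,390),interpolation=2)
B=cv2.resize(cv2.imread('pics/s6.png')[120:220,385:485],(400,400),interpolation=2)
o=np.zeros((400,795,3),np.uint8);o[:390,:390]=A;o[:,395:]=B;cv2.imwrite('pics/shut.png',o)
```

```text
start t 31.93 F [ 0.1  0.7 -1. ] tcp [ 0.6132 -0.2947  0.2855] op 0.0005 gf 0.0
 t 34.9 F [-2.  -5.  -0.6] tcp [ 0.5927 -0.1362  0.2837] op 0.0005 gf 2.4
 t 36.72 F [-2.9 -4.8  0.6] tcp [ 0.58   -0.0369  0.2836] op 0.0007 gf 2.5
-0.04 t 37.53 F [ -3.6 -13.    1.7] tcp [ 0.5774 -0.0183  0.2839] op 0.0004 gf 6.0
-0.032 t 37.95 F [-4.1 -9.4  0.4] tcp [ 0.5764 -0.0098  0.2837] op -0.0 gf 4.5
-0.029 t 38.2 F [-3.4 -8.2  1.8] tcp [ 0.576  -0.0067  0.2837] op 0.0006 gf 4.1
-0.027 t 38.45 F [-3.6 -5.4  1. ] tcp [ 0.5758 -0.0044  0.2836] op 0.0003 gf 2.9
-0.025 t 38.7 F [-3.7 -5.7  0.9] tcp [ 0.5756 -0.0023  0.2836] op 0.0005 gf 2.7
-0.023 t 38.95 F [ -3.6 -12.6   1.8] tcp [ 0.5753 -0.0014  0.2839] op 0.0006 gf 6.2
-0.021 t 39.2 F [ -4.  -21.1   4.1] tcp [ 0.5751 -0.0008  0.2842] op 0.0006 gf 10.2
 t 39.5 F [ -3.9 -21.8   4.4] tcp [ 0.5751 -0.0008  0.2842] op 0.0002 gf 10.1
back t 42.54 F [-0.5  0.3 -0.6] tcp [ 0.5955 -0.1558  0.3787] op 0.0004 gf 0.0
```

View pics/shut.png

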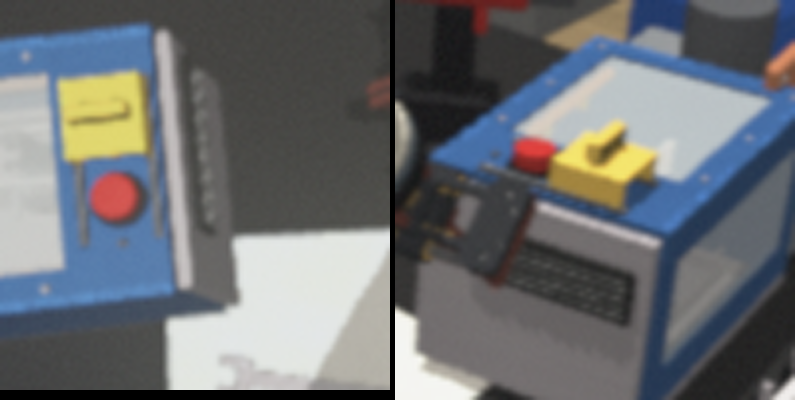

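The carriage is shut flush: the panel in both views sits where it did at the start, the button is up, and it stayed there after I released it. I'll let the plate settle and hand in.

Run:
```python
from h import *
r.wait(3);st();print(r.hand_in())
```

```text
t 45.64 F [-0.   0.3  0.5] tcp [ 0.5955 -0.1557  0.3787] op 0.0001 gf 0.0
the job is handed in; nothing more can be done
None
```

I handed the job in at 45.6 s: the carriage is latched shut with the plate loaded by hole_c. It hung level before I pushed the carriage in, but I did not check it again once it was inside.

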